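# Slide the work tray over the lip into the microscope stage's sprung bay

### The job

Take the small tray by its upright wooden handle and slide it, low and level, off the wooden board, up over the raised steel lip and into the white stage, pressing its front against the sprung jaw just until its back edge clears the lip, then let it down flat behind the lip so that the jaw holds it there, and let go. Keep it within about a centimetre of the surface all the way, never ram the jaw onto its end stop or jam the tray against the lip, and keep the ring cone standing in the tray. Leave everything else on the bench where it is.

Things in the scene. Friction and masses are not known exactly. Their poses are not given: they have to be found in the camera images.
- tray_center (a point): Shallow rectangular aluminium tray, loose on the wooden board, 110 mm long (its x) by 90 mm wide (its y), about 0.3 to 0.55 kg; flat underside, floor 5 mm thick, rim 13 mm high. The point is at the tray's middle, 6 mm above its underside. x points from the handle (back edge, x = -55 mm) to the front edge (x = +55 mm), z up.
- handle (a point): Upright wooden handle plate fixed at the tray's back edge: 10 mm thick along the tray's x, 40 mm wide along y, top 58 mm above the tray's underside. The point is in the plate, 40 mm above the underside, 5 mm ahead of the back edge; axes as the tray's. Pinch it across its thickness from above; the tray's floor ahead of it is clear for about 50 mm.
- tray_tail (a point): Middle of the tray's back bottom edge: 55 mm behind the tray's middle, at its underside; axes as the tray's.
- tray_nose (a point): Middle of the tray's front bottom edge: 55 mm ahead of the tray's middle, at its underside; axes as the tray's.
- cone_center (a point): Small brass ring cone standing loose in the front half of the tray, foot 28 mm across, 46 mm high, 50 g. The point is on its axis, 23 mm above its foot; z along its axis.
- board: Fixed wooden board 170 mm long (its x) by 150 mm wide, 18 mm high; origin at the middle of its underside, on the bench. The tray starts on it. x points to the stage; between board and stage is an open gap of about 2 to 10 mm.
- seat (a point): Point in the white stage's bay: on the bay's floor, at the middle of the lip's inner face. x points into the bay (the direction of sliding, within 2 degrees of the board's x), y across it, z up. Side rails 12 mm high leave the bay 98 mm wide from x = 6 to 106 mm. The free jaw's face is at x = 104 mm, so the 110 mm tray goes down behind the lip only with the jaw pressed back more than 6 mm.
- stage: The fixed white stage: axes as seat, origin 18 mm under it. It carries the bay's floor, lip, side rails, jaw, and an end block behind the jaw (24 mm above the floor). Once let down and let go, the tray is pushed back by the jaw so that its back edge rests against the lip's inner face (x = 0).
- lip: Fixed steel lip (threshold) at the bay's mouth, between the board and the bay: 10 mm long in x, 90 mm wide, its top 4 mm above the bay's floor and about 2 to 6 mm above the board. Origin at the middle of its top face; axes as the stage's. Its outer face is upright: a tray pushed along the board catches on it.
- jaw: Sprung grey jaw bar with a smooth, slippery face (nylon) at the far end of the bay, 84 mm wide, from 1 to 17 mm above the bay's floor. Origin: middle of the face's bottom edge, at x = 104 mm from seat when free; axes as the stage's. It gives way along x by 9 mm to a hard stop, pushing back with 3 N at first touch and 1.5 N more per mm: 12 N at 6 mm, 16.5 N at 9 mm. More rams it.
- loupe_mid (a point): Black loupe standing on the bench, 44 mm across, 40 mm high; bystander. The point is its middle, half-way up.
- stone: Grey sharpening stone 100 x 35 x 20 mm lying flat; bystander. Origin under its middle.
- oil: Small bottle 28 mm across, 65 mm high; bystander. Origin under its middle.
- partsbox: Open cardboard parts box 70 x 50 x 22 mm; bystander. Origin under its middle.
- driver: Screwdriver lying on the bench, 150 mm long; bystander.
- bangle: Copper bangle lying flat, 66 mm across, 12 mm high; bystander. Origin under its middle.
- block: Wooden block 50 x 50 x 35 mm; bystander. Origin under its middle.
Things that resemble listed ones, but are neither listed nor needed, are in the scene too. Leave any blue or green look-alike of the part that bears tray_center alone.

How it is judged:
On the way:
1. the tray has come over the lip and its front presses the jaw back by at least 4 mm (x of jaw in the frame of seat above 0.108 m and x of tray_nose in the frame of seat above 0.1 m and z of tray_tail in the frame of seat above 0.002 m), for 0.1 s.
At the end, for the whole second after the job is handed in: The tray lies flat in the bay (both ends within 1.5 mm of its floor), between the rails, square to the stage, its back edge behind the lip and against it (within 3 mm), the jaw pressed back and holding it; the cone stands upright in it; all at rest and let go (x of tray_tail in the frame of seat between -0.0015 and 0.003 m and z of each of tray_tail, tray_nose in the frame of seat below 0.0015 m and y of tray_center in the frame of seat between -0.006 and 0.006 m and angle between tray_center's own z axis and vertical below 0.03 rad and angle between the x axis of tray_center and the x axis of seat, either way round below 0.07 rad and x of jaw in the frame of seat above 0.108 m and angle between cone_center's own z axis and vertical below 0.1 rad and distance between cone_center and tray_center below 0.07 m and linear speed of each of tray, cone below 0.01 m/s); the robot touches nothing.
It fails at once if the jaw is rammed: more than 22 N between tray and jaw (contact force between tray and jaw above 22 N).
It fails at once if the tray is jammed against or pressed onto the lip with more than 25 N before its back edge is down behind it (contact force between tray and lip above 25 N and (z of tray_tail in the frame of seat above 0.002 m or x of tray_tail in the frame of seat below -0.008 m)).
It fails at once if the tray is carried through the air: either end more than 20 mm above the bay's floor (z of any of tray_tail, tray_nose in the frame of seat above 0.02 m).
It fails at once if the cone is tipped over (angle between cone_center's own z axis and vertical above 0.4 rad).
It fails at once if a bystander is moved by more than 15 mm (distance of any of loupe_mid, stone, oil, partsbox, driver, bangle, block from where it was at the start of the episode above 0.015 m).
It also fails if it takes over 61 s, if anything falls off the work surface, if the arm or the gripper's body presses on something with over 40 N, if the wrist force passes 120 N, or if a joint passes its speed limit or range.

### The arm

A 6-joint arm with a two-finger parallel gripper is mounted at the origin on the work surface. World frame = base frame: x ahead of the robot, y to its left, z up, the work surface at z = 0. Lengths are in m, angles in rad, forces in N, time in s.
With the tool pointing down it reaches from about 0.35 to 0.95 m from the base axis. Payload 17.4 kg.
Tool frame: the origin (TCP) lies on the centre line of the jaws, within the pads' length; the fingertips stand 19 mm ahead of it and the grasp point (between the pads) is the TCP; z points along the fingers, y is the line along which they close (so a half turn about z gives the same grasp; the last joint's range is limited). The gripper opens to 93 mm and grips with 3 to 60 N. Pads are 15 mm wide; open, the fingers measure 128 mm over their backs; the gripper's body (75 mm by 188 mm) begins 65 mm behind the grasp point.
Start: joints at [-1.31, 0.116, 1.442, -0, 1.584, -0.038], TCP at [0.199, -0.645, 0.238] pointing down, gripper open.
Joint ranges: [-2.83, 2.83], [-0.83, 2.19], [0.07, 2.5], [-1.14, 4.28], [0.01, 3], [-2.97, 2.97]. Speed limits (rad/s): [1.89, 1.89, 2.22, 3.14, 3.14, 3.14].

### API

Orientations are given as a unit quaternion [x, y, z, w].
In Python, from station import ctrl, viewer gives the robot as it stands.
- The arm moves only by the tool servo_tool, never from a script. Its argument "deltas" is text: rows parted by semicolons, each of 7 numbers parted by spaces: the shift along the tool's x, y, z in cm, then the turn, a rotation vector about the tool's x, y, z in degrees, then the opening, from 0 (shut) to 1 (fully open). In form: dx dy dz ax ay az hand; .... A call has 1 to 20 rows; each row is the pose to reach, as a shift and turn from the pose commanded when the call began, along the tool's axes at that moment; what a row does not reach only later rows make up. A row lasts 1/12 s, in which the tool goes at most 41.7 mm and 7.16 degrees, less where a joint would pass 70% of its speed; a pose out of reach is approached as far as the arm can. A call with a gripper value outside its range is refused whole. The fingers move at their own pace and stop on an object; the grip force is fixed at half the most. Time passes only in rows, so rows that repeat a pose let the fingers close. It gives the time, the measured TCP pose, the force, the opening and the grip force at its end, in the units of the state.
- ctrl.sense(): the state, without advancing time (a new reading comes with each control period).
- viewer.get_image(name): name is "scene" or "top" or "wrist"; returns a dict with "image" (400x640x3 uint8, blue, green, red), "fov_y" (degrees; the focal length in pixels is half the picture's height over the tangent of half this angle, whatever the lens; pixels are square), "cx", "cy" (the principal point, pixels), "k1" (the pictures are not rectified: a ray, as slopes to the right and down, at radius r is drawn at 1 + k1 r^2 times it, then the intrinsics apply), "world_to_cam" (4x4, takes a point from world to camera coordinates). Camera axes: x right, y up, looking along -z (the intrinsics and any distortion apply to the point x, -y, -z); pixel columns grow to the right and rows downward; lengths in m; the calibration is good to about 2 mm. A picture is of the moment at which its call begins. There is no depth.
- ctrl.job_done(): hands the job in; it is judged then, once.
The state is a dict: "clock": time; "joint_pos": joint angles; "qvel": joint speeds; "joint_efforts": joint torques, N m; "tool_pos": TCP position; "ee_rot": TCP orientation; "ft_force": force on the tool from outside, world axes, zero at the start; "moment": the same for the moment, N m; "width": opening from 0.0 (shut) to 1.0 (fully open); "finger_force": force on a finger pad.
Only numpy, scipy, OpenCV 4.12 (cv2) and the standard library are available. Lean on these libraries where they do the work, as an engineer would, in place of code of your own. Each camera call takes 0.05 s, during which the arm holds its last target. There are 200 camera calls.

## Working session

There is one attempt and no reset: what is moved stays moved. The work goes in short steps, Python scripts to look and compute and a tool call to move; the robot and the scene stay as the last step left them, time stands still between calls to the robot, and variables do not carry over. Pictures are saved under pics/ and viewed, at most 10 in all, crops included, and the job is handed in when it is done.

Besides the shell and the picture viewer there is one more tool, called after "Request:" by a JSON object that holds its "method" and its "body", one argument or row to a line. servo_tool: Moves the arm, as the interface text tells. Its arguments: {"type":"object","properties":{"deltas":{"type":"string"}},"required":["deltas"]}

```bash
mkdir -p pics; cat > h.py <<'E'
import numpy as np, cv2
from station import ctrl, viewer
def grab(n,f=None):
    d=viewer.get_image(n)
    if f: cv2.imwrite(f,d["image"])
    np.save(f"{n}.npy",d,allow_pickle=True); return d
def load(n): return np.load(f"{n}.npy",allow_pickle=True).item()
def K(d):
    f=200/np.tan(np.radians(d["fov_y"])/2); return np.array([[f,0,d["cx"]],[0,f,d["cy"]],[0,0,1.]])
def proj(d,P):
    M=np.diag([1,-1,-1,1.])@np.array(d["world_to_cam"]); 
    return cv2.projectPoints(np.atleast_2d(np.float64(P)),cv2.Rodrigues(M[:3,:3])[0],M[:3,3],K(d),np.array([d["k1"],0,0,0.]))[0][:,0]
def unproj(d,uv,z):
    M=np.diag([1,-1,-1,1.])@np.array(d["world_to_cam"]); 
    s=cv2.undistortPointsIter(np.float64(uv).reshape(-1,1,2),K(d),np.array([d["k1"],0,0,0.]),None,None,(3,100,1e-10))[:,0]
    R=M[:3,:3];c=-R.T@M[:3,3]; r=np.c_[s,np.ones(len(s))]@R
    z=np.broadcast_to(z,len(s)); return c+r*((z-c[2])/r[:,2])[:,None]
E
python3 - <<'E'
from h import *
a=grab("top","pics/top.png");b=grab("scene","pics/scene.png")
for d in(a,b): print(d["fov_y"],d["cx"],d["cy"],d["k1"],np.round(d["world_to_cam"],3).tolist())
print(ctrl.sense())
E
```

```text
46.134731763287604 318.7468421207542 192.14821131400598 0.025377127798472933 [[0.108, -0.994, -0.003, -0.041], [0.97, 0.105, 0.219, -0.573], [-0.217, -0.026, 0.976, -1.054], [0.0, 0.0, 0.0, 1.0]]
45.99382033232323 322.053023115728 203.77423679112175 -0.11827903147323632 [[-0.668, 0.744, -0.016, 0.365], [-0.479, -0.414, 0.774, 0.216], [0.569, 0.525, 0.633, -1.377], [0.0, 0.0, 0.0, 1.0]]
{'clock': 0.1, 'joint_pos': array([-1.30976675e+00,  1.16431452e-01,  1.44218984e+00, -1.71499658e-05,
        1.58398820e+00, -3.77903074e-02]), 'qvel': array([ 6.45621587e-04, -1.33881416e-03, -3.20623903e-03,  9.76937735e-06,
       -8.81869218e-04,  1.17986883e-03]), 'joint_efforts': array([ 3.37999438e-03, -7.22884083e+01, -6.23863292e+01,  7.82094360e-02,
        2.27808428e-02, -7.56054351e-05]), 'tool_pos': array([ 0.1986671 , -0.64493586,  0.23698877]), 'ee_rot': array([ 9.88858972e-01,  1.48854546e-01, -6.51529409e-05, -5.04302081e-04]), 'ft_force': array([-0.38024525, -0.46999808, -0.27496737]), 'moment': array([-0.02231766,  0.03554781,  0.02364115]), 'finger_force': 0.0, 'width': 0.9987255782937349}
```

View pics/top.png

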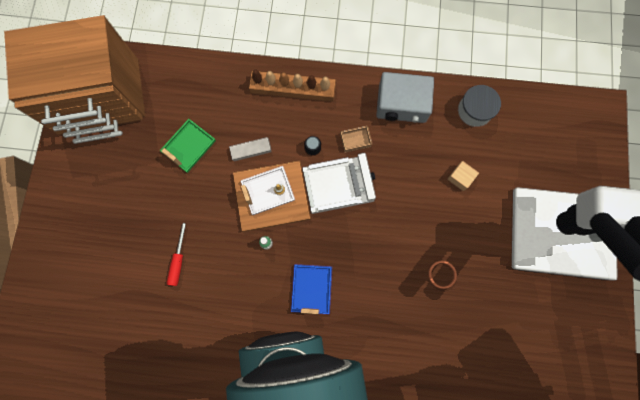

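View pics/scene.png

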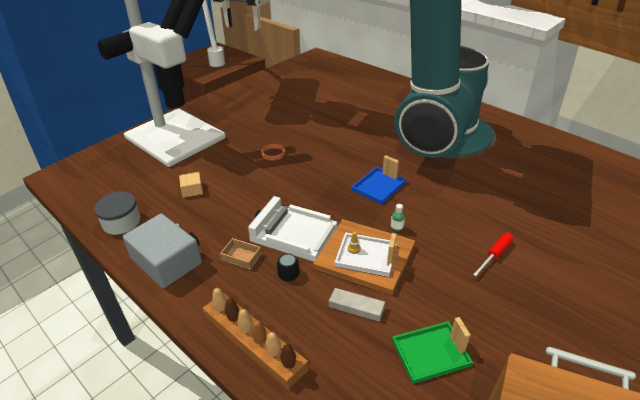

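Candidates in the top picture are the grey-white tray on the board with the brass cone (267,190), a green look-alike (188,145) and a blue one (311,289). I choose the aluminium one at (267,190), with its handle at about (245,192) and the stage at (338,183).

```bash
python3 - <<'E'
from h import *
im=load("top")["image"][145:240,225:385]
cv2.imwrite("pics/crop.png",cv2.resize(im,None,fx=5,fy=5,interpolation=cv2.INTER_CUBIC))
E
```

```text
(no output)
```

View pics/crop.png

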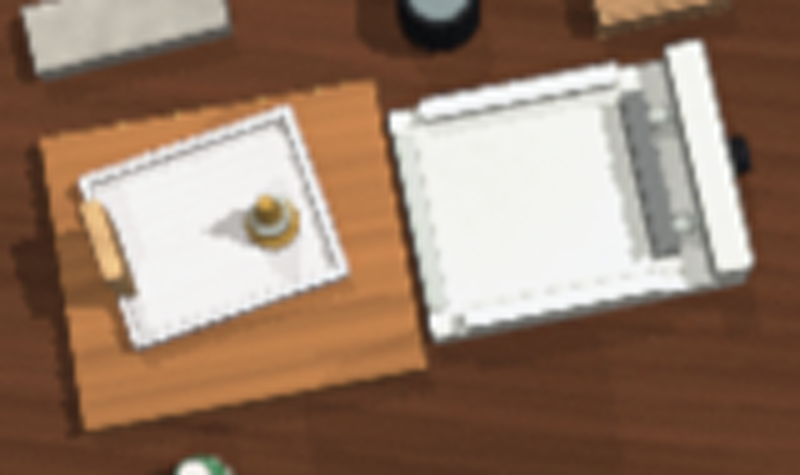

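```bash
python3 - <<'E'
from h import *
d=load("top")
def q(p,z): return unproj(d,np.array(p)/5.+[225,145]-0.4,z)
def show(n,P):
    e=P[1:]-P[:-1]; print(n,np.round(P[:,:2]*1e3,1).tolist(),"len",np.round(np.linalg.norm(e,axis=1)*1e3,1),"ang",np.round(np.degrees(np.arctan2(e[:,1],e[:,0])),1))
show("board",q([(40,140),(377,82),(425,370),(85,430)],.018))
t=q([(80,183),(292,107),(347,272),(140,348)],.031);show("tray",t);print(t.mean(0))
show("stage lip/endblock",q([(390,115),(437,340)],.022)); show("endblk",q([(668,45),(715,272),(752,268),(705,40)],.042))
show("rails inner",q([(425,118),(620,82)],.03));show("rail2",q([(455,312),(640,280)],.03))
show("jaw face",q([(620,95),(655,255)],.035))
show("handle top",q([(82,205),(103,200),(125,275),(105,280)],.076))
E
```

```text
board [[611.1, 241.5], [659.3, 77.5], [516.2, 37.0], [469.0, 198.1]] len [170.9 148.7 167.9] ang [ -73.6 -164.2  106.3]
tray [[588.4, 215.9], [638.2, 116.9], [558.1, 79.8], [509.9, 175.1]] len [110.7  88.3 106.7] ang [ -63.3 -155.1  116.8]
[0.57363427 0.14692198 0.031     ]
stage lip/endblock [[641.8, 68.7], [530.9, 32.7]] len [116.6] ang [-162.]
endblk [[686.7, -65.0], [575.0, -97.9], [578.9, -115.5], [691.2, -83.0]] len [116.4  18.  116.9] ang [-163.6  -77.5   16.2]
rails inner [[639.9, 50.7], [668.8, -43.7]] len [98.7] ang [-73.]
rail2 [[544.2, 25.2], [569.7, -62.9]] len [91.7] ang [-73.8]
jaw face [[660.6, -44.1], [581.8, -68.7]] len [82.6] ang [-162.7]
handle top [[567.6, 204.4], [571.1, 194.9], [536.4, 179.5], [533.0, 188.5]] len [10.1 38.   9.6] ang [ -69.9 -156.1  110.6]
```

```bash
cat >> h.py <<'E'
from scipy.spatial.transform import Rotation as Rot
def delta(p,ang,p0=None,q0=None):
    """tool-frame shift (cm), turn (deg) to put TCP at p, pointing down, tool y heading ang deg"""
    s=ctrl.sense(); p0=s["tool_pos"] if p0 is None else p0; R0=Rot.from_quat(s["ee_rot"] if q0 is None else q0)
    a=np.radians(ang); y=[np.cos(a),np.sin(a),0]; z=[0,0,-1]; R=Rot.from_matrix(np.c_[np.cross(y,z),y,z])
    print(np.round(R0.inv().apply(np.array(p)-p0)*100,2),np.round((R0.inv()*R).as_rotvec(degrees=True),2))
E
python3 - <<'E'
from h import *
for p in [(.25,-.40,.24),(.40,-.08,.24),(.55,.185,.24)]: delta(p,-64.5)
E
```

```text
[ 12.12 -21.9   -0.28] [-0.06 -0.01 -8.38]
[ 35.87 -48.06  -0.25] [-0.06 -0.01 -8.38]
[ 58.01 -68.97  -0.23] [-0.06 -0.01 -8.38]
```

Request:
{"method": "servo_tool", "body": {
  "deltas": "1.5 -3 0 0 0 0 0.5; 4 -7 0 0 0 0 0.5; 6 -11 0 0 0 0 0.5; 8 -15 0 0 0 0 0.5; 10 -18 0 0 0 0 0.5; 12 -22 0 0 0 0 0.5; 15 -25 0 0 0 0 0.5; 18 -28 0 0 0 0 0.5; 21 -31.5 0 0 0 -2 0.5; 24 -35 0 0 0 -4 0.5; 27 -38.5 0 0 0 -6 0.5; 30 -41.5 0 0 0 -8.4 0.5; 33 -45 0 0 0 -8.4 0.5; 36 -48 0 0 0 -8.4 0.5; 39 -51 0 0 0 -8.4 0.5; 42 -54 0 0 0 -8.4 0.5; 45 -57 0 0 0 -8.4 0.5; 48 -60 0 0 0 -8.4 0.5; 51 -62.5 0 0 0 -8.4 0.5; 51 -62.5 0 0 0 -8.4 0.5"
}}

```text
clock: 1.77
tool_pos: [0.5028, 0.1055, 0.2372]
ee_rot: [0.975, 0.222, -0.0, -0.0]
ft_force: [1.0, -0.7, -0.2]
width: 0.504
finger_force: 0.0
```

```bash
python3 - <<'E'
from h import *
d=grab("wrist","pics/w1.png"); s=ctrl.sense(); print(s["clock"],s["tool_pos"],s["width"],s["joint_pos"]);delta((.552,.192,.24),-64.5)
print(proj(d,[[.552,.192,.076],[.5736,.147,.023]]), np.round(d["world_to_cam"],3).tolist())
E
```

```text
1.8167 [0.50422961 0.10781461 0.23665693] 0.5009443043386413 [ 1.60383787e-01 -2.35186388e-01  1.77899403e+00  1.43665084e-03
  1.59839703e+00  1.28314044e+00]
[ 7.95 -5.52 -0.33] [-0.09  0.01  0.17]
[[262.34770125 108.5272282 ]
 [315.31780393 108.9276699 ]] [[0.432, -0.902, -0.001, -0.121], [0.865, 0.415, -0.282, -0.446], [0.255, 0.121, 0.959, -0.533], [0.0, 0.0, 0.0, 1.0]]
```

View pics/w1.png

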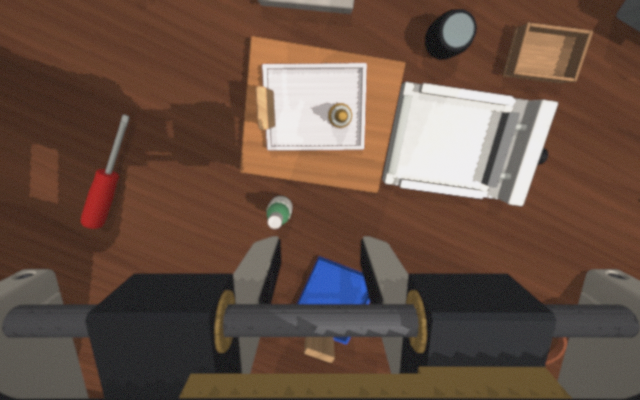

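The wrist view shows the tray at (315,107), handle (264,107), stage (465,145) and the lip from about (412,85) to (390,180). I'll zoom in to measure it.

```bash
python3 - <<'E'
from h import *
im=load("wrist")["image"][35:210,240:560]
cv2.imwrite("pics/c2.png",cv2.resize(im,None,fx=2.5,fy=2.5,interpolation=cv2.INTER_CUBIC))
E
```

```text
(no output)
```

View pics/c2.png

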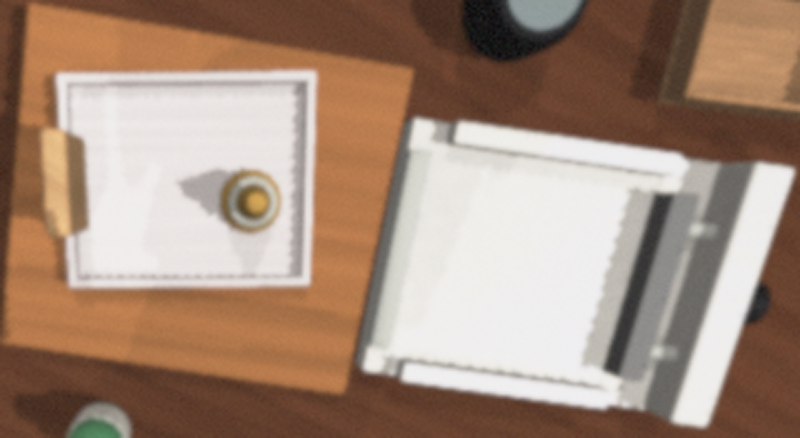

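```bash
cat > m.py <<'E'
from h import *
d=load("wrist")
def q(p,z): return unproj(d,np.array(p)/2.5+[240,35]-0.3,z)
def show(n,P):
    e=P[1:]-P[:-1]; print(n,np.round(P[:,:2]*1e3,1).tolist(),"len",np.round(np.linalg.norm(e,axis=1)*1e3,1),"ang",np.round(np.degrees(np.arctan2(e[:,1],e[:,0])),1),"mean",np.round(P.mean(0)*1e3,1))
show("board",q([(28,3),(413,68),(346,392),(3,343)],.018))
show("tray",q([(57,73),(316,71),(309,286),(70,287)],.031))
show("front",q([(410,118),(362,372)],.022)); show("endblk",q([(752,163),(795,168),(712,427),(672,420)],.042))
show("railU",q([(458,122),(688,153)],.03));show("railL",q([(402,381),(608,408)],.03));show("railUin",q([(455,145),(682,178)],.03));show("railLin",q([(405,364),(615,385)],.03))
show("jaw",q([(672,195),(622,377)],.035))
show("handle",q([(41,129),(67,130),(72,234),(50,235)],.076))
E
python3 m.py
```

```text
board [[611.3, 241.2], [660.2, 79.8], [519.2, 36.0], [469.1, 197.0]] len [168.6 147.7 168.6] ang [ -73.1 -162.8  107.3] mean [565.  138.5  18. ]
tray [[590.6, 216.6], [638.5, 118.3], [557.6, 78.8], [510.2, 176.9]] len [109.4  90.  109. ] ang [ -64.  -154.   115.8] mean [574.2 147.7  31. ]
front [[641.2, 71.5], [531.9, 35.0]] len [115.3] ang [-161.5] mean [586.5  53.2  22. ]
endblk [[683.9, -63.4], [690.1, -80.9], [581.3, -118.2], [576.1, -99.5]] len [ 18.5 115.   19.3] ang [ -70.8 -161.1  105.5] mean [632.9 -90.5  42. ]
railU [[647.2, 53.6], [679.3, -43.0]] len [101.7] ang [-71.6] mean [663.3   5.3  30. ]
railL [[537.1, 18.1], [568.0, -77.0]] len [100.] ang [-72.] mean [552.6 -29.5  30. ]
railUin [[638.6, 49.9], [669.6, -46.8]] len [101.5] ang [-72.2] mean [654.1   1.6  30. ]
railLin [[544.9, 20.9], [578.9, -73.6]] len [100.5] ang [-70.2] mean [561.9 -26.3  30. ]
jaw [[660.6, -44.4], [583.4, -71.3]] len [81.7] ang [-160.8] mean [622.  -57.9  35. ]
handle [[567.9, 205.0], [571.8, 196.0], [537.5, 179.5], [533.5, 187.1]] len [ 9.8 38.1  8.6] ang [ -66.4 -154.3  118.2] mean [552.7 191.9  76. ]
```

```bash
python3 - <<'E'
from h import *
delta((.5525,.1923,.058),-64.1)
E
```

```text
[ 8.01 -5.5  17.87] [-0.09  0.01 -0.23]
```

Request:
{"method": "servo_tool", "body": {
  "deltas": "2.5 -2 0 0 0 -0.2 0.4; 5 -4 0 0 0 -0.2 0.4; 8 -5.5 0 0 0 -0.2 0.4; 8 -5.5 0 0 0 -0.2 0.4; 8 -5.5 3 0 0 -0.2 0.4; 8 -5.5 6 0 0 -0.2 0.4; 8 -5.5 9 0 0 -0.2 0.4; 8 -5.5 11 0 0 -0.2 0.4; 8 -5.5 12 0 0 -0.2 0.4; 8 -5.5 12 0 0 -0.2 0.4; 8 -5.5 12 0 0 -0.2 0.4; 8 -5.5 12 0 0 -0.2 0.4"
}}

```text
clock: 2.82
tool_pos: [0.5513, 0.1865, 0.1194]
ee_rot: [0.975, 0.222, 0.001, -0.0]
ft_force: [-0.4, 0.3, 0.4]
width: 0.402
finger_force: 0.0
```

```bash
python3 - <<'E'
from h import *
d=grab("wrist"); s=ctrl.sense(); print(s["clock"],s["tool_pos"],s["width"]);delta((.5525,.1923,.058),-64.1)
print(proj(d,[[.5525,.1923,.076]]))
im=d["image"].copy()
for p in proj(d,[[.5525,.1923,.076],[.5736,.147,.023]]): cv2.circle(im,tuple(int(v) for v in p),3,(0,0,255),1)
cv2.imwrite("pics/w2.png",im)
E
```

```text
2.8667 [0.55127439 0.18656321 0.11949045] 0.401066938812202
[ 0.35 -0.47  6.15] [ 0.02 -0.13 -0.18]
[[314.84470175 229.97836253]]
```

View pics/w2.png

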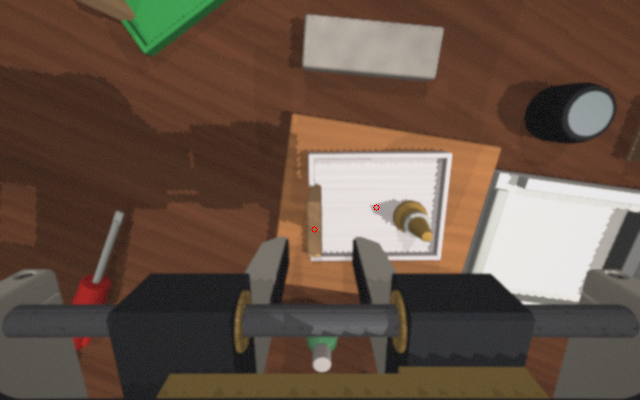

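Request:
{"method": "servo_tool", "body": {
  "deltas": "0.35 -0.5 1 0 0 -0.2 0.4; 0.35 -0.5 2 0 0 -0.2 0.4; 0.35 -0.5 3 0 0 -0.2 0.4; 0.35 -0.5 4 0 0 -0.2 0.4; 0.35 -0.5 5 0 0 -0.2 0.4; 0.35 -0.5 6.1 0 0 -0.2 0.4; 0.35 -0.5 6.1 0 0 -0.2 0.4; 0.35 -0.5 6.1 0 0 -0.2 0.4; 0.35 -0.5 6.1 0 0 -0.2 0.3; 0.35 -0.5 6.1 0 0 -0.2 0.2; 0.35 -0.5 6.1 0 0 -0.2 0.15; 0.35 -0.5 6.1 0 0 -0.2 0.05; 0.35 -0.5 6.1 0 0 -0.2 0; 0.35 -0.5 6.1 0 0 -0.2 0; 0.35 -0.5 6.1 0 0 -0.2 0; 0.35 -0.5 6.1 0 0 -0.2 0; 0.35 -0.5 6.1 0 0 -0.2 0"
}}

```text
clock: 4.28
tool_pos: [0.5518, 0.1924, 0.0571]
ee_rot: [0.975, 0.224, 0.0, 0.0]
ft_force: [-0.6, -1.7, 5.3]
width: 0.104
finger_force: 30.0
```

```bash
python3 - <<'E'
from h import *
s=ctrl.sense(); print(s)
c=np.array(s["tool_pos"]);print(Rot.from_quat(s["ee_rot"]).as_matrix()[:,1], np.degrees(np.arctan2(*Rot.from_quat(s["ee_rot"]).as_matrix()[[1,0],1])))
E
```

```text
{'clock': 4.2833, 'joint_pos': array([ 2.91932068e-01,  2.86396112e-02,  1.83445616e+00, -2.12190439e-04,
        1.27792044e+00,  1.41044402e+00]), 'qvel': array([ 5.16096098e-05,  2.87847256e-05,  7.93982491e-05,  1.34143043e-04,
       -1.71106631e-03, -3.13545825e-04]), 'joint_efforts': array([ 1.28070921e+00, -5.64955437e+01, -5.45108414e+01,  6.29484393e-01,
       -2.99146771e-01,  3.02600709e-02]), 'tool_pos': array([0.55183482, 0.19240284, 0.05706473]), 'ee_rot': array([9.74531735e-01, 2.24249424e-01, 2.94277645e-04, 8.24180215e-05]), 'ft_force': array([-0.59158903, -1.70316376,  5.29217778]), 'moment': array([-0.40204854,  0.01096185,  0.01899968]), 'finger_force': 30.000919997692108, 'width': 0.10357325546355214}
[ 4.37076312e-01 -8.99424378e-01  2.92621140e-04] -64.08251218722377
```

Request:
{"method": "servo_tool", "body": {
  "deltas": "0 0 -0.2 0 0 0 0; 0 0 -0.4 0 0 0 0; 0 0 -0.6 0 0 0 0; 0 0 -0.8 0 0 0 0; 0 0 -0.9 0 0 0 0; 0 0 -0.9 0 0 0 0; 0 0 -0.9 0 0 0 0; 0 0 -0.9 0 0 0 0; 0 0 -0.9 0 0 0 0"
}}

```text
clock: 5.03
tool_pos: [0.5515, 0.1924, 0.0655]
ee_rot: [0.975, 0.224, -0.0, 0.0]
ft_force: [-0.3, 0.1, -3.8]
width: 0.107
finger_force: 30.0
```

```bash
python3 - <<'E'
from h import *
d=grab("scene"); s=ctrl.sense(); print(s["tool_pos"],s["ft_force"],s["moment"],s["width"])
im=d["image"]; u=np.array([.437,-.8994,0]);n=np.array([.8994,.437,0])
g=s["tool_pos"].copy(); g[2]=.027
print(proj(d,[g-5*u/1e3, g+105*u/1e3]))
im=cv2.resize(im[190:300,230:430],None,fx=4,fy=4,interpolation=cv2.INTER_CUBIC); cv2.imwrite("pics/s2.png",im)
# tray bottom outline predicted
P=[g+(-5*u+45*n)/1e3,g+(105*u+45*n)/1e3,g+(105*u-45*n)/1e3]
print((proj(d,P)-[230,190])*4)
E
```

```text
[0.55153259 0.19244112 0.06552465] [-0.65956171 -0.76104736 -3.39417958] [ 0.14343188  0.05535213 -0.03582461] 0.10702628663787998
[[393.7095453  257.56883052]
 [340.72601504 247.66166197]]
[[639.52522218 334.68049701]
 [420.523682   292.15412264]
 [463.79924622 173.12173677]]
```

View pics/s2.png

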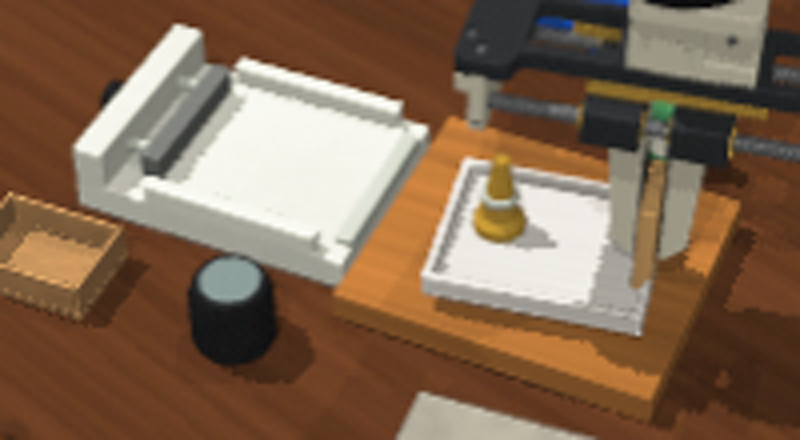

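The tray hangs level: bottom corners (640,333) and (423,293) match the prediction, and the cone is standing. Next I align it to the bay.

```bash
python3 - <<'E'
from h import *
a=np.radians(-72);u=np.array([np.cos(a),np.sin(a),0]);n=np.array([-u[1],u[0],0]); S=np.array([.5907,.0411,.0660])-.0008*n
for x in(-.150,-.006): delta(S+x*u,-72)
R=Rot.from_quat(ctrl.sense()["ee_rot"]);print(R.inv().apply(u))
E
```

```text
[-1.11  0.46 -0.05] [-0.    0.01  7.92]
[-3.09 14.72 -0.05] [-0.    0.01  7.92]
[-1.37767017e-01  9.90464663e-01 -2.33738148e-05]
```

Request:
{"method": "servo_tool", "body": {
  "deltas": "-0.1 0.05 0 0 0 0.8 0; -0.2 0.1 0 0 0 1.6 0; -0.4 0.15 0 0 0 2.6 0; -0.55 0.2 0 0 0 3.8 0; -0.7 0.3 0 0 0 5 0; -0.85 0.35 0 0 0 6.2 0; -1 0.4 0 0 0 7.2 0; -1.1 0.45 0 0 0 7.9 0; -1.1 0.45 0 0 0 7.9 0; -1.1 0.45 0 0 0 7.9 0; -1.1 0.45 0 0 0 7.9 0; -1.1 0.45 0 0 0 7.9 0"
}}

```text
clock: 6.08
tool_pos: [0.5437, 0.1836, 0.0657]
ee_rot: [0.988, 0.157, 0.0, 0.0]
ft_force: [0.6, -0.8, -4.6]
width: 0.107
finger_force: 30.0
```

```bash
python3 - <<'E'
from h import *
d=grab("top"); s=ctrl.sense(); print(s["tool_pos"],s["ft_force"],s["moment"])
a=np.radians(-72);u=np.array([np.cos(a),np.sin(a),0]);n=np.array([-u[1],u[0],0]); S=np.array([.5907,.0411,.0660])-.0008*n
delta(S-.006*u,-72)
w=grab("wrist")
im=cv2.resize(w["image"][120:320,290:640],None,fx=2.2,fy=2.2,interpolation=cv2.INTER_CUBIC); cv2.imwrite("pics/w3.png",im)
E
```

```text
[0.54371721 0.18363884 0.0656621 ] [-0.24021967 -0.05214715 -4.05862683] [ 0.20872128  0.06113766 -0.00183295]
[-0.02 14.41 -0.03] [ 0.   -0.    0.03]
```

View pics/w3.png

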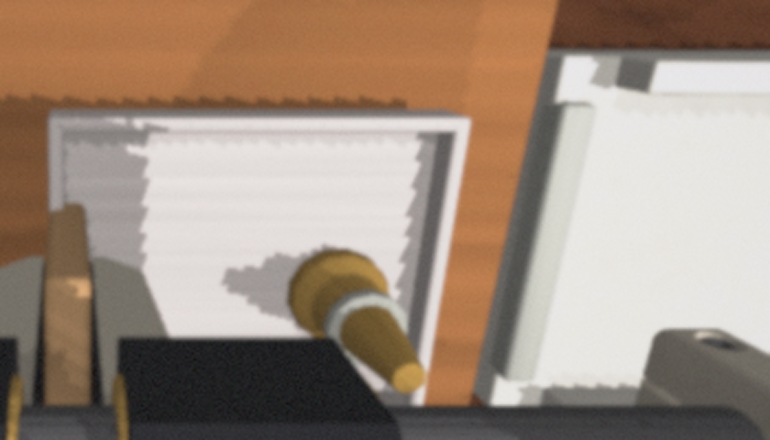

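```bash
python3 - <<'E'
from h import *
d=load("wrist")
a=np.radians(-72);u=np.array([np.cos(a),np.sin(a),0]);n=np.array([-u[1],u[0],0]);S=np.array([.5907,.0411,.0])
def q(nm,p,z):
    P=unproj(d,np.array(p)/2.2+[290,120]-.25,z)-S; print(nm,np.round(np.c_[P@u,P@n]*1e3,1).tolist(), np.degrees(np.arctan2(*(P[1]-P[0])[[1,0]])))
q("rim",[(50,112),(470,118)],.040); q("rimfront",[(470,118),(425,400)],.040)
q("rail out",[(656,60),(770,63)],.030);q("rail in",[(642,92),(770,93)],.030)
q("lip outer",[(553,104),(493,380)],.022);q("lip inner top",[(592,104),(527,380)],.022);q("stagecorner",[(565,56),(478,396)],.022)
E
```

```text
rim [[-155.7, 46.0], [-47.0, 44.4]] -72.82686419844433
rimfront [[-47.0, 44.4], [-46.1, -39.6]] -161.4100592211584
rail out [[5.7, 58.1], [35.9, 57.2]] -73.5948759844212
rail in [[4.0, 49.5], [38.3, 49.2]] -72.51773589279115
lip outer [[-13.4, 44.9], [-14.6, -44.4]] -162.7436363139476
lip inner top [[-2.4, 44.9], [-3.7, -44.4]] -162.8357350842089
stagecorner [[-12.8, 58.3], [-18.4, -50.4]] -164.91235911282251
```

Request:
{"method": "servo_tool", "body": {
  "deltas": "0 0.2 0 0 0 0 0; 0 0.6 0 0 0 0 0; 0 1.1 0 0 0 0 0; 0 1.6 0 0 0 0 0; 0 2.1 0 0 0 0 0; 0 2.6 0 0 0 0 0; 0 3.1 0 0 0 0 0; 0 3.6 0 0 0 0 0; 0 4.1 0 0 0 0 0; 0 4.5 0 0 0 0 0; 0 4.8 0 0 0 0 0; 0 5 0 0 0 0 0; 0 5 0 0 0 0 0; 0 5 0 0 0 0 0"
}}

```text
clock: 7.35
tool_pos: [0.5591, 0.1361, 0.0656]
ee_rot: [0.988, 0.157, -0.0, -0.0]
ft_force: [-0.2, 0.8, -4.3]
width: 0.106
finger_force: 30.0
```

Force unchanged, so the nose is over the lip without contact.

Request:
{"method": "servo_tool", "body": {
  "deltas": "0 0.2 0 0 0 0 0; 0 0.6 0 0 0 0 0; 0 1.1 0 0 0 0 0; 0 1.6 0 0 0 0 0; 0 2.1 0 0 0 0 0; 0 2.6 0 0 0 0 0; 0 3.2 0 0 0 0 0; 0 3.8 0 0 0 0 0; 0 4.4 0 0 0 0 0; 0 5 0 0 0 0 0; 0 5.6 0 0 0 0 0; 0 6.2 0 0 0 0 0; 0 6.8 0 0 0 0 0; 0 7.4 0 0 0 0 0; 0 8 0 0 0 0 0; 0 8.5 0 0 0 0 0; 0 8.8 0 0 0 0 0; 0 9 0 0 0 0 0; 0 9 0 0 0 0 0; 0 9 0 0 0 0 0"
}}

```text
clock: 9.02
tool_pos: [0.5869, 0.0505, 0.0656]
ee_rot: [0.988, 0.157, -0.0, -0.0]
ft_force: [-0.6, -0.4, -4.5]
width: 0.108
finger_force: 30.0
```

```bash
cat > st.py <<'E'
from h import *
a=np.radians(-72);u=np.array([np.cos(a),np.sin(a),0]);n=np.array([-u[1],u[0],0]);S=np.array([.5907,.0411,.0])
s=ctrl.sense();g=s["tool_pos"]-S;f=s["ft_force"];print(s["clock"],"grip x,y,z",g@u*1e3,g@n*1e3,g[2]*1e3,"f x,y,z",f@u,f@n,f[2],s["moment"],s["width"])
E
python3 st.py
```

```text
9.0167 grip x,y,z -10.134517543086066 -0.6531830332440411 65.63850278934146 f x,y,z 0.17636326448534953 -0.7097791888657226 -4.453670195679028 [0.15714667 0.02256192 0.0043839 ] 0.10789415714702415
```

Request:
{"method": "servo_tool", "body": {
  "deltas": "0 0.1 0 0 0 0 0; 0 0.2 0 0 0 0 0; 0 0.3 0 0 0 0 0; 0 0.4 0 0 0 0 0; 0 0.5 0 0 0 0 0; 0 0.6 0 0 0 0 0; 0 0.7 0 0 0 0 0; 0 0.8 0 0 0 0 0; 0 0.8 0 0 0 0 0; 0 0.8 0 0 0 0 0; 0 0.8 0 0 0 0 0"
}}

```text
clock: 9.93
tool_pos: [0.5895, 0.0429, 0.0657]
ee_rot: [0.988, 0.157, 0.0, -0.0]
ft_force: [-0.1, -0.2, -4.7]
width: 0.107
finger_force: 30.0
```

```bash
python3 st.py
```

```text
9.9333 grip x,y,z -2.0733023370970938 -0.6294883520756651 65.66612697389289 f x,y,z 0.16862876661457482 -0.11063929470373725 -4.700043362244458 [0.14777257 0.11451893 0.00844423] 0.10673268977785899
```

No contact yet. I'll creep further.

Request:
{"method": "servo_tool", "body": {
  "deltas": "0 0.1 0 0 0 0 0; 0 0.2 0 0 0 0 0; 0 0.3 0 0 0 0 0; 0 0.4 0 0 0 0 0; 0 0.4 0 0 0 0 0; 0 0.4 0 0 0 0 0"
}}

```text
clock: 10.43
tool_pos: [0.5907, 0.0395, 0.0657]
ee_rot: [0.988, 0.157, 0.0, -0.001]
ft_force: [-1.3, 6.9, -3.4]
width: 0.104
finger_force: 30.0
```

```bash
python3 st.py
```

```text
10.4333 grip x,y,z 1.477484210378387 -0.5168550161767549 65.69988531755091 f x,y,z -6.959827377880774 0.8606345292382871 -3.4034811769976185 [ 1.34293153  0.25277623 -0.11989438] 0.10408954588137889
```

Request:
{"method": "servo_tool", "body": {
  "deltas": "0 0.1 0 0 0 0 0; 0 0.2 0 0 0 0 0; 0 0.3 0 0 0 0 0; 0 0.4 0 0 0 0 0; 0 0.4 0 0 0 0 0; 0 0.4 0 0 0 0 0"
}}

```text
clock: 10.93
tool_pos: [0.5918, 0.0363, 0.0657]
ee_rot: [0.988, 0.157, -0.0, -0.001]
ft_force: [-2.7, 11.1, -1.7]
width: 0.105
finger_force: 30.0
```

```bash
python3 st.py; python3 - <<'E'
from h import *
s=ctrl.sense();d=grab("scene"); g=s["tool_pos"]
im=cv2.resize(d["image"][180:270,230:360],None,fx=6,fy=6,interpolation=cv2.INTER_CUBIC); cv2.imwrite("pics/s3.png",im)
E
```

```text
10.9333 grip x,y,z 4.886788254484429 -0.47833841253035947 65.68874321116985 f x,y,z -11.359738832179577 0.806462610691875 -1.7490489609772897 [ 2.18647794  0.50706884 -0.16129068] 0.10493519940983595
```

View pics/s3.png

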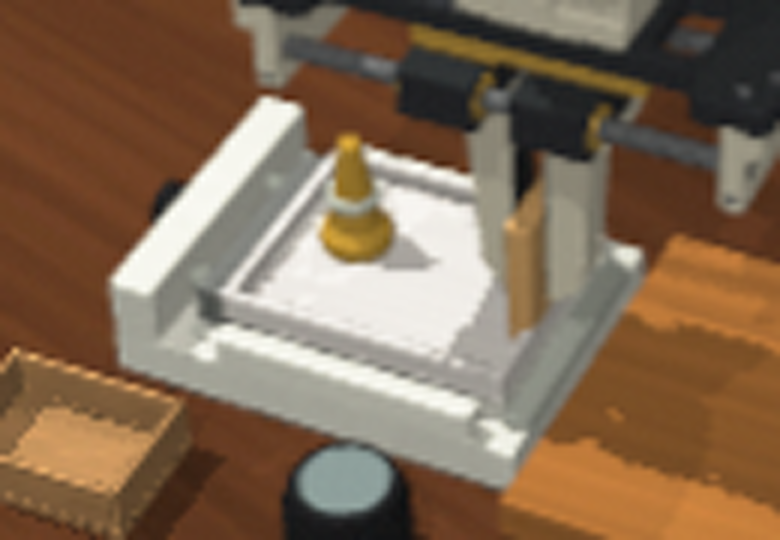

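The tray is over the lip, cone upright, jaw pressed about 5.8 mm. I'll give it about 1.5 mm more.

Request:
{"method": "servo_tool", "body": {
  "deltas": "0 0.05 0 0 0 0 0; 0 0.1 0 0 0 0 0; 0 0.15 0 0 0 0 0; 0 0.2 0 0 0 0 0; 0 0.2 0 0 0 0 0; 0 0.2 0 0 0 0 0"
}}

```text
clock: 11.48
tool_pos: [0.5923, 0.0347, 0.0657]
ee_rot: [0.988, 0.157, -0.0, -0.001]
ft_force: [-4.0, 13.6, -1.6]
width: 0.106
finger_force: 30.0
```

```bash
python3 st.py
```

```text
11.4833 grip x,y,z 6.587577497937031 -0.48328017907530807 65.7219428949139 f x,y,z -14.180025695908087 0.4500888777958637 -1.5820256185988362 [ 2.5365034   0.73734868 -0.19725176] 0.10618940269550135
```

Request:
{"method": "servo_tool", "body": {
  "deltas": "0 0 0.1 0 0 0 0; 0 0 0.2 0 0 0 0; 0 0 0.3 0 0 0 0; 0 0 0.4 0 0 0 0; 0 0 0.5 0 0 0 0; 0 0 0.5 0 0 0 0; 0 0 0.5 0 0 0 0"
}}

```text
clock: 12.07
tool_pos: [0.5922, 0.0347, 0.0605]
ee_rot: [0.988, 0.157, -0.0, -0.001]
ft_force: [-3.6, 12.7, -3.0]
width: 0.105
finger_force: 30.0
```

```bash
python3 st.py
```

```text
12.0667 grip x,y,z 6.508064832480772 -0.5858185433400558 60.52887121604403 f x,y,z -13.150765842807338 0.5285595539664747 -2.9996706340889077 [ 2.56515057  0.76544914 -0.15283882] 0.1050013910596588
```

Request:
{"method": "servo_tool", "body": {
  "deltas": "0 0.05 0 0 0 0 0; 0 0.05 0.1 0 0 0 0; 0 0.05 0.2 0 0 0 0; 0 0.05 0.25 0 0 0 0; 0 0.05 0.25 0 0 0 0; 0 0.05 0.25 0 0 0 0"
}}

```text
clock: 12.57
tool_pos: [0.5923, 0.0343, 0.0581]
ee_rot: [0.988, 0.157, -0.0, -0.001]
ft_force: [-3.9, 13.8, -2.0]
width: 0.105
finger_force: 30.0
```

```bash
python3 st.py
```

```text
12.5667 grip x,y,z 6.970648363095089 -0.5540898018095067 58.13469830284866 f x,y,z -14.301926221138462 0.5109738435381659 -1.9914330928454163 [ 2.68507736  0.80109608 -0.14907389] 0.10538754968979924
```

Request:
{"method": "servo_tool", "body": {
  "deltas": "0 0 0.05 0 0 0 0; 0 0 0.1 0 0 0 0; 0 0 0.15 0 0 0 0; 0 0 0.15 0 0 0 0; 0 0 0.15 0 0 0 0"
}}

```text
clock: 12.98
tool_pos: [0.5925, 0.0344, 0.0574]
ee_rot: [0.988, 0.157, 0.0, -0.001]
ft_force: [-7.7, 16.1, 5.6]
width: 0.108
finger_force: 30.0
```

```bash
python3 st.py
```

```text
12.9833 grip x,y,z 6.931851165765113 -0.3434509489519435 57.35073731079874 f x,y,z -17.65971517752571 -2.3174807936932678 5.5511258236748064 [ 2.35197595  1.1456213  -0.21957604] 0.10825314174053562
```

The moments place this contact about 105 mm ahead of the grip, so the nose is on the floor and slightly low. I'll pitch the nose up a touch while letting the tail down.

Request:
{"method": "servo_tool", "body": {
  "deltas": "0 0 -0.03 0 0 0 0; 0 -0.02 0 -0.3 0 0 0; 0 -0.03 0.03 -0.6 0 0 0; 0 -0.03 0.05 -0.6 0 0 0; 0 -0.03 0.05 -0.6 0 0 0; 0 -0.03 0.05 -0.6 0 0 0"
}}

```text
clock: 13.48
tool_pos: [0.5924, 0.0344, 0.0572]
ee_rot: [0.988, 0.157, 0.001, 0.004]
ft_force: [-8.9, 12.9, 8.9]
width: 0.108
finger_force: 30.1
```

```bash
python3 st.py;  python3 - <<'E'
from h import *
s=ctrl.sense();d=grab("scene"); print(Rot.from_quat(s["ee_rot"]).as_matrix()[2,:2])
im=cv2.resize(d["image"][180:270,230:360],None,fx=6,fy=6,interpolation=cv2.INTER_CUBIC); cv2.imwrite("pics/s4.png",im)
E
```

```text
13.4833 grip x,y,z 6.8945904204100135 -0.4073403846092352 57.202865155880936 f x,y,z -14.964133250987086 -4.465913406977026 8.886583362061222 [ 2.66716053  1.71349232 -0.15575658] 0.10800346342312435
[0.00042829 0.00797348]
```

View pics/s4.png

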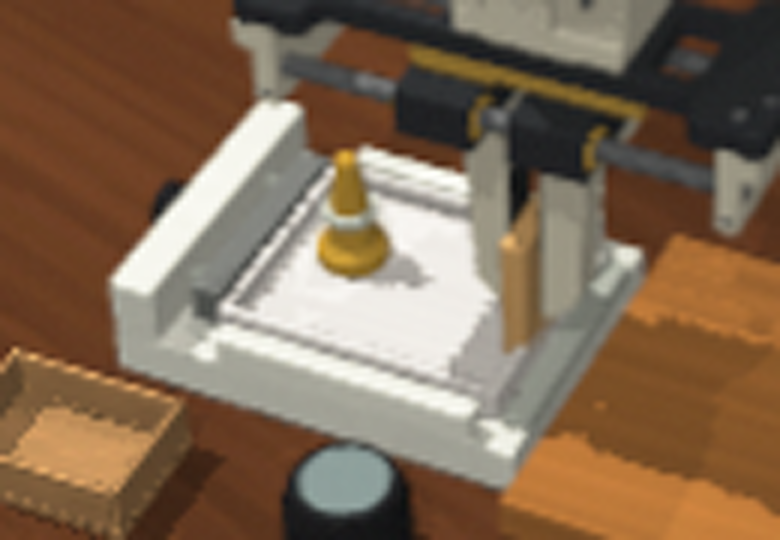

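The last picture shows the tray down inside the rails, its rim level with the rail tops, the tail at the lip and the cone upright. I'll release and rise.

Request:
{"method": "servo_tool", "body": {
  "deltas": "0 0 0 0 0 0 0.12; 0 0 0 0 0 0 0.16; 0 0 0 0 0 0 0.22; 0 0 0 0 0 0 0.3; 0 0 0 0 0 0 0.4; 0 0 0 0 0 0 0.4; 0 0 0 0 0 0 0.4; 0 0 -0.1 0 0 0 0.4"
}}

```text
clock: 14.2
tool_pos: [0.5926, 0.033, 0.057]
ee_rot: [0.988, 0.157, 0.001, 0.005]
ft_force: [0.5, 0.6, 0.5]
width: 0.399
finger_force: 0.0
```

```bash
python3 st.py
```

```text
14.2 grip x,y,z 8.234188310475723 -0.7209541228531517 57.02241672885809 f x,y,z -0.4240744990162047 0.6776660494933656 0.5173018980046536 [ 0.01415903 -0.03077626 -0.05320422] 0.39925546031518067
```

Request:
{"method": "servo_tool", "body": {
  "deltas": "0 0 -0.5 0 0 0 0.4; 0 0 -1.5 0 0 0 0.4; 0 0 -3 0 0 0 0.4; 0 0 -5 0 0 0 0.4; 0 0 -7.5 0 0 0 0.4; 0 0 -10 0 0 0 0.4; -3 -3 -12 0 0 0 0.4; -5 -6 -14 0 0 0 0.4; -7 -8 -15 0 0 0 0.4; -7 -8 -15 0 0 0 0.4; -7 -8 -15 0 0 0 0.4; -7 -8 -15 0 0 0 0.4; -7 -8 -15 0 0 0 0.4"
}}

```text
clock: 15.28
tool_pos: [0.5012, 0.0887, 0.2059]
ee_rot: [0.988, 0.156, 0.0, 0.005]
ft_force: [0.2, -1.1, -0.7]
width: 0.395
finger_force: 0.0
```

```bash
python3 - <<'E'
from h import *
d=grab("wrist"); e=grab("scene"); print(ctrl.sense()["tool_pos"])
a=np.radians(-72);u=np.array([np.cos(a),np.sin(a),0]);n=np.array([-u[1],u[0],0]);S=np.array([.5907,.0411,.0])
# rectify rim plane (z=.031) to seat coordinates: 1 px = 0.5 mm, x -25..135, y 65..-65
xs,ys=np.meshgrid(np.arange(-25,135,.5),np.arange(65,-65,-.5))
out=[]
for c in(d,e):
    P=S+xs.reshape(-1,1)/1e3*u+ys.reshape(-1,1)/1e3*n; P[:,2]=.031
    m=proj(c,P).reshape(*xs.shape,2).astype(np.float32); out.append(cv2.remap(cv2.cvtColor(c["image"],cv2.COLOR_BGR2GRAY),m,None,cv2.INTER_CUBIC))
w=out[0]
np.set_printoptions(linewidth=250)
for y in(30,-30): # profiles along x
    r=w[int((65-y)*2)-6:int((65-y)*2)+7].mean(0); print("y",y); print("back x-12..12",r[26:75:2].astype(int)); print("front x 95..128",r[240:307:2].astype(int))
for x in(30,60):
    c=w[:,int((x+25)*2)-6:int((x+25)*2)+7].mean(1); print("x",x,"y 60..38",c[10:55:2].astype(int),"y -38..-60",c[206:251:2].astype(int))
E
```

```text
[0.50122648 0.08857921 0.20560532]
y 30
back x-12..12 [178 213 224 220 205 182 167 160 150 134 134 177 225 241 241 240 241 242 242 242 242 242 242 242 242]
front x 95..128 [243 240 229 213 199 187 161 132 118 132 176 217 225 206 155 102  91 120 145 154 156 155 155 156 156 157 155 155 151 148 146 146 145 142]
y -30
back x-12..12 [191 214 217 210 193 174 162 154 142 132 151 198 229 237 236 234 233 233 234 233 233 233 234 236 239]
front x 95..128 [242 231 215 205 198 179 148 123 120 151 203 229 223 187 130  92 103 134 153 157 158 158 158 159 159 159 159 155 151 148 148 147 147 141]
x 30 y 60..38 [ 85 107 181 236 244 244 244 245 245 245 238 205 184 211 228 232 236 237 228 205 204 224 232] y -38..-60 [243 237 223 218 233 241 241 235 218 185 179 215 239 245 245 245 245 245 244 229 183 121  86]
x 60 y 60..38 [ 81 107 184 238 244 245 245 245 245 245 242 224 195 210 228 231 239 242 240 225 217 230 239] y -38..-60 [244 240 227 218 232 242 241 235 216 187 178 212 238 245 245 245 245 245 245 240 214 149  93]
```

```bash
python3 - <<'E'
from h import *
d=grab("scene"); im=d["image"]; hsv=cv2.cvtColor(im,cv2.COLOR_BGR2HSV)
m=cv2.inRange(hsv,(12,150,60),(30,255,255)); m[:180]=0;m[270:]=0;m[:,:255]=0;m[:,340:]=0
k,l,st,c=cv2.connectedComponentsWithStats(m)
for i in range(1,k):
    if st[i][4]>8: print(st[i],c[i])
a=np.radians(-72);u=np.array([np.cos(a),np.sin(a),0]);n=np.array([-u[1],u[0],0]);S=np.array([.5907,.0411,.018])
for x,y in((80,0),): print("cone foot/top",proj(d,[S+x/1e3*u+[0,0,.005],S+x/1e3*u+[0,0,.051]]))
print("handle top back L/R",proj(d,[S+[0,0,.058]+.02*n,S+[0,0,.058]-.02*n,S+.01*u+[0,0,.058]+.02*n]))
print("front rim corners",proj(d,[S+.11*u+.045*n+[0,0,.013],S+.11*u-.045*n+[0,0,.013]]))
E
```

```text
[255 180  85  40 438] [293.99771689 194.73515982]
[322 180  18  10  24] [331.04166667 184.5       ]
[313 189   4   5   9] [314.77777778 191.33333333]
[318 190  14  10  33] [324.3030303  194.84848485]
[263 194   8   6  15] [266.4        196.86666667]
[255 196  12  13  39] [261.35897436 202.02564103]
[284 199   8  17  64] [287.859375 207.90625 ]
[255 201   4   6  11] [256.63636364 202.81818182]
[284 218  11   8  68] [289.04411765 221.70588235]
[312 222  28  48 705] [329.5248227  253.75886525]
[260 246   4  10  13] [261.46153846 250.69230769]
[264 250  13  15  51] [269.96078431 258.15686275]
[272 251   9   7  28] [275.39285714 254.07142857]
[255 261  16   9  47] [260.85106383 265.23404255]
cone foot/top [[288.93799134 225.24442308]
 [287.6247456  209.12267429]]
handle top back L/R [[317.95947025 222.11939253]
 [325.83821985 210.4346401 ]
 [313.48881113 220.85288743]]
front rim corners [[266.62243814 231.74559539]
 [285.96003943 206.94102665]]
```

```bash
python3 -c "
from station import ctrl
print(ctrl.job_done())"
```

```text
the job is handed in; nothing more can be done
None
```

I handed the job in with the tray released in the bay behind the lip, the jaw pressed back about 5 to 6 mm and holding it, and the cone upright. These are camera estimates from my last check; the judge returned no verdict.

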